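# Find where the returned fan rubs and lock it there

## Robot

A 6-joint arm with a two-finger parallel gripper is mounted at the origin on the work surface. World frame = base frame: x ahead of the robot, y to its left, z up, the work surface at z = 0. Lengths are in m, angles in rad, forces in N, time in s.
With the tool pointing down it reaches from about 0.35 to 0.925 m from the base axis. Payload 6.4 kg.
Tool frame: the origin (TCP) lies at the very end of the fingers, on their centre line; the grasp point (between the pads) lies 19 mm behind it; z points along the fingers, y is the line along which they close (so a half turn about z gives the same grasp; the last joint's range is limited). The gripper opens to 85 mm and grips with 20 to 120 N. Pads are 22 mm wide; open, the fingers measure 114 mm over their backs; the gripper's body (76 mm by 85 mm) begins 54 mm behind the grasp point. The pads swing forward as they close: fully open they stand 13 mm farther back than shut.
Start: joints at [0.971, 0.245, 1.558, -0, 1.339, -0.174], TCP at [0.268, 0.592, 0.231] pointing down, gripper open.
Joint ranges: [-3.13, 3.13], [-1.02, 2.26], [0.13, 2.54], [-0.95, 4.09], [0.21, 2.88], [-2.74, 2.74]. Speed limits (rad/s): [2.57, 2.57, 3.14, 3.14, 3.14, 3.14].

## Interface

Orientations are given as a unit quaternion [w, x, y, z].
In Python, from station import telemetry, get_image, workorder, models gives the robot as it stands.
- The arm moves only by the tool send_rows, never from a script. Its argument "series" is text: rows parted by semicolons, each of 7 numbers parted by spaces: the shift along the tool's x, y, z in cm, then the turn, a rotation vector about the tool's x, y, z in units of 5 degrees (1.0 is 5 degrees), then the opening, from 0 (shut) to 1 (fully open). In form: x y z wx wy wz fingers; .... A call has 1 to 12 rows; each row shifts and turns the commanded pose from where the row before left it, along the tool's axes as they then stand; what a row does not reach is not made up. A row lasts 1/12 s, in which the tool goes at most 41.7 mm and 7.16 degrees, less where a joint would pass 70% of its speed; a pose out of reach is approached as far as the arm can. A call with a gripper value outside its range is refused whole. The fingers move at their own pace and stop on an object; "newtons" is the grip in N (left out, the last holds). Time passes only in rows, so rows that do not move let the fingers close. It gives the time, the measured TCP pose, the force, the opening and the grip force at its end, in the units of the state.
- telemetry.observe(): the state, without advancing time (a new reading comes with each control period).
- get_image(name): name is "scene" or "top" or "wrist"; returns a dict with "image" (420x560x3 uint8, red, green, blue), "fx", "fy", "cx", "cy" (pixels), "k1" (the pictures are not rectified: a ray, as slopes to the right and down, at radius r is drawn at 1 + k1 r^2 times it, then the intrinsics apply), "xyz" and "orientation" of the camera in the world. Camera axes: x right, y down, z forward; pixel columns grow to the right and rows downward; lengths in m; the calibration is good to about 2 mm. A picture is of the moment at which its call begins. There is no depth.
- workorder.close_job(): hands the job in; it is judged then, once.
Trained networks look in a picture, given as the dict that the camera call returned (one of the last four; its "shot" number tells which), for a name from the list of things; names that differ only in an ending like _2 or _b are one class to them, and where a whole thing is asked for, a point or a joint stands for the part that bears it (a point fixed in the world has none). Each returns a list of dicts, best first, with "confidence" (0 to 1); they miss things now and then, are a little off and sometimes report something else, mostly with a low value. They report only what shows in the picture. A call takes as long as a camera call.
- models.regions_of(target, picture): "region" (420x560 bool, what is visible of it).
- models.tip_of(target, picture): "centre" ([x, y, z] in m, in the coordinates of the camera as it stood for that picture, good to about 4 mm: a listed point, or the origin of a listed thing).
The state is a dict: "time": time; "joint_pos": joint angles; "qd": joint speeds; "joint_efforts": joint torques, N m; "ee_pos": TCP position; "tcp_rot": TCP orientation; "wrist_force": force on the tool from outside, world axes, zero at the start; "ft_torque": the same for the moment, N m; "opening": finger opening in m; "finger_force": force on a finger pad.
Only numpy, scipy, OpenCV 4.12 (cv2) and the standard library are available. Lean on these libraries where they do the work, as an engineer would, in place of code of your own. Each camera call takes 0.05 s, during which the arm holds its last target. There are 200 camera calls.

## Task

The extractor fan lying on the bench rubs somewhere as it turns. Push one of its blades slowly anticlockwise (seen from above) until you feel the drag rise, and leave the wheel standing where it drags hardest; then push the black lock slide fully in towards the wheel so that it stays there. Be gentle with the plastic blades and leave the other things on the bench alone.

Things in the scene. Friction and masses are not known exactly. Their poses are not given: they have to be found in the camera images.
- fan: An extractor fan lying on its back, fixed to the bench: a white square housing 200 x 200 x 60 mm with a round well of 88 mm radius, in which a grey fan wheel turns about the vertical axis, and on the housing's own -y side a grey lock box (64 mm wide in x, reaching from y = -100 to y = -180 mm, top 60 mm up). Origin: on the wheel's axis, at the bench surface; z up.
- shroud: The white housing with the well; origin and axes as fan. At one unseen place in a full turn the wheel's edge rubs on its wall: the rubbing starts about 0.2 rad of wheel turn before its tightest point and ends about 0.2 rad after it. That point lies 45 to 160 degrees of wheel turn anticlockwise from the wheel's start.
- rotor: The shaft with the fan wheel; origin and axes as fan. Wheel: a disc 168 mm across (top 22 mm above the bench), a hub of 22 mm radius up to 54 mm, five equal upright radial blades 72 degrees apart, 4 mm thick, from 18 to 80 mm from the axis and from 22 to 66 mm above the bench, 6 mm above the housing. Fingers fit down between the blades.
- impeller (a joint): Turn of the fan wheel, rad, growing anticlockwise seen from above; at 0 the blade with blade points along the fan's +x. Free for two turns either way; it stays where it is left. Even drag 0.05 N m (1 N at a blade), rising smoothly over the rubbing spot to a peak of about 0.4 N m (6 to 7 N pushed at 60 mm from the axis), then falling again.
- blade (a point): A point on the top edge of one blade, 60 mm from the axis, 66 mm above the bench. The other blades follow at 72 degree steps.
- axis (a point): The point on the wheel's axis at the height of the blades' top edges (66 mm above the bench).
- lock (a joint): Travel of the black lock slide, m: 0 out (at the start), 0.018 fully in at its stop. It slides along the fan's +y, towards the wheel. It takes 4 N to move, rising to about 7 N over the last 4 mm as its sprung rubber plunger bears on the wheel's edge; it stays where it is left.
- lock_grip (a point): Middle of the top of the black lock slide's upright grip, 95 mm above the bench: a block 24 mm wide (fan's x), 14 mm thick (fan's y), standing 35 mm above the lock box, 141 mm from the axis on the fan's -y side when out.
- grille: Bystander: white round grille, 156 mm across, 8 mm high, lying beside the fan. Origin: centre of underside.
- screwdriver: Bystander: screwdriver lying on the robot's side of the fan. Origin: middle of underside.
- screw_pot: Bystander: clear cup 64 mm across, 50 mm high, beyond the fan. Origin: centre of underside.
- carton: Bystander: small cardboard box 70 x 100 x 55 mm, beyond the fan. Origin: centre of underside.
- elbow: Bystander: brass pipe elbow, 33 mm high, legs 38 mm, lying beside the lock box. Origin: under the bend.
- cap_nut: Bystander: brass cap nut 20 mm across, 15 mm high, standing on a corner of the white housing. Origin: centre of underside.
- pipe_offcut: Bystander: grey pipe offcut 50 mm across, 70 mm high, standing beside the lock box. Origin: centre of underside.

How it is judged:
By the outcome, as a careful person would: the job done as asked, in the order asked, and still so for the second after the job is handed in, with the robot touching nothing.
It also fails if it takes over 72 s, if anything falls off the work surface, if the arm or the gripper's body presses on something with over 40 N, if the wrist force passes 120 N, or if a joint passes its speed limit or range.

## Working session

There is one attempt and no reset: what is moved stays moved. The work goes in short steps, Python scripts to look and compute and a tool call to move; the robot and the scene stay as the last step left them, time stands still between calls to the robot, and variables do not carry over. Pictures are saved under pics/ and viewed, at most 10 in all, crops included, and the job is handed in when it is done.

Besides the shell and the picture viewer there is one more tool, called after "Request:" as a command line: name --argument value ..., lists and objects as JSON in quotes. send_rows: Moves the arm, as the interface text tells. Its arguments: {"type":"object","properties":{"series":{"type":"string"},"newtons":{"type":"number"}},"required":["series"]}

```bash
mkdir -p pics; cat > h.py <<'E'
import sys
import numpy as np, cv2
from scipy.spatial.transform import Rotation as R
from station import telemetry, get_image, workorder, models
def q(o): return R.from_quat([o[1],o[2],o[3],o[0]])
def world(p,c): return q(p["orientation"]).apply(c)+np.array(p["xyz"])
def pix(p,w):
    c=q(p["orientation"]).inv().apply(np.array(w)-p["xyz"]); s=c[:2]/c[2]; s=s*(1+p["k1"]*(s@s))
    return np.round([p["fx"]*s[0]+p["cx"],p["fy"]*s[1]+p["cy"]])
def save(p,n): cv2.imwrite("pics/"+n,p["image"][:,:,::-1])
def tips(p,names,k=2):
    for n in names:
        for d in models.tip_of(n,p)[:k]:
            w=world(p,d["centre"]); print(n,round(d["confidence"],2),np.round(w,3),pix(p,w))
E
python3 - <<'E'
from h import *
s=telemetry.observe();print(s["ee_pos"],s["tcp_rot"],s["wrist_force"],s["opening"])
for n in("scene","top"):
    p=get_image(n);save(p,n+"0.png");print(n,np.round(p["xyz"],3))
    tips(p,["fan","axis","blade","lock_grip","elbow","cap_nut","pipe_offcut","screwdriver","grille"])
E
```

```text
[0.26814985 0.59149292 0.23017942] [-3.65041773e-04  2.11282179e-01  9.77424624e-01 -9.00690811e-04] [ 0.04023819 -0.54645514 -0.20199198] 0.08554647274923209
scene [1.289 0.296 0.543]
fan 0.68 [0.545 0.085 0.001] [314. 241.]
fan 0.63 [0.545 0.083 0.065] [314. 209.]
axis 0.97 [0.548 0.085 0.064] [314. 210.]
blade 0.88 [0.598 0.119 0.065] [326. 230.]
blade 0.58 [0.546 0.084 0.066] [314. 209.]
lock_grip 0.69 [ 0.551 -0.058  0.087] [235. 184.]
elbow 0.73 [ 0.658 -0.076 -0.004] [200. 259.]
cap_nut 0.67 [0.625 0.16  0.056] [346. 250.]
grille 0.87 [0.544 0.289 0.001] [433. 267.]
top [0.45  0.063 0.856]
fan 0.84 [0.552 0.081 0.002] [260. 244.]
fan 0.25 [ 0.545  0.289 -0.001] [149. 249.]
axis 0.56 [0.549 0.082 0.069] [259. 242.]
blade 0.68 [0.599 0.118 0.065] [238. 213.]
lock_grip 0.6 [ 0.553 -0.055  0.097] [342. 236.]
lock_grip 0.31 [ 0.443 -0.068 -0.   ] [343. 303.]
elbow 0.78 [ 0.654 -0.077  0.002] [344. 190.]
cap_nut 0.56 [0.626 0.158 0.059] [216. 199.]
pipe_offcut 0.76 [ 0.445 -0.067  0.001] [342. 302.]
screwdriver 0.83 [ 0.411  0.11  -0.001] [245. 322.]
screwdriver 0.41 [0.624 0.158 0.059] [216. 200.]
grille 0.67 [0.544 0.289 0.   ] [149. 250.]
```

View pics/top0.png

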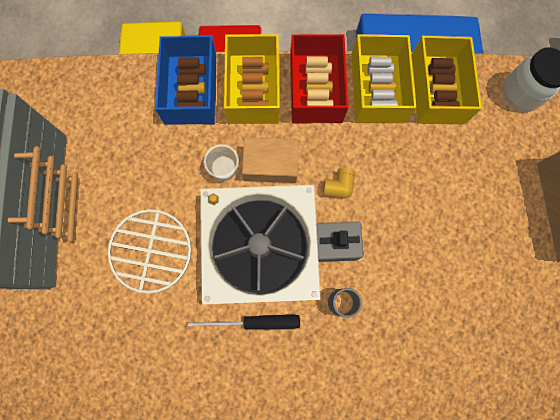

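View pics/scene0.png

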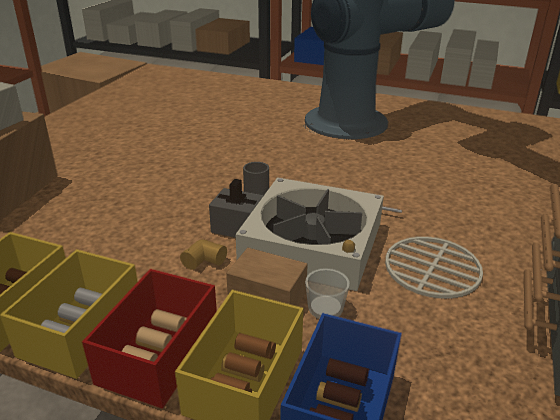

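The top view shows the fan axis at about (260,244). Its blades point to (238,213), (286,208), (303,258), (257,288) and (217,250), and the lock grip is at (342,236), which agrees with the networks. The cap nut sits on the corner at (213,199), and the pipe offcut and elbow flank the lock box. I'll go above the gap clockwise of the 35° blade with the fingers shut.

Request:
send_rows --series "-2.9 -1.8 0.4 0 0 0 0;-2.9 -1.8 0.4 0 0 0 0;-2.9 -1.8 0.4 0 0 0 0;-2.9 -1.8 0.4 0 0 0 0;-2.9 -1.8 0.4 0 0 0 0;-2.9 -1.8 0.4 0 0 0 0;-2.9 -1.8 0.4 0 0 0 0;-2.9 -1.8 0.4 0 0 0 0;-2.9 -1.8 0.4 0 0 0 0" --newtons 40

```text
time: 1.75
ee_pos: [0.44, 0.3352, 0.1953]
tcp_rot: [0.0, 0.211, 0.977, 0.0]
wrist_force: [1.1, 0.0, -0.7]
opening: -0.0
finger_force: 0.0
```

Request:
send_rows --series "-2.9 -1.8 0.4 0 0 0 0;-2.9 -1.8 0.4 0 0 0 0;-2.9 -1.8 0.4 0 0 0 0;-2.9 -1.8 0.4 0 0 0 0;-2.9 -1.8 0.4 0 0 0 0;-2.9 -1.8 0.4 0 0 0 0;-2.9 -1.8 0.4 0 0 0 0;-2.9 -1.8 0.4 0 0 0 0;-2.9 -1.8 0.4 0 0 0 0"

```text
time: 2.5
ee_pos: [0.6109, 0.0797, 0.1593]
tcp_rot: [0.0, 0.211, 0.977, 0.0]
wrist_force: [-0.7, 0.5, 0.2]
opening: -0.0001
finger_force: 0.0
```

Request:
send_rows --series "0 0 0 0 0 1.42 0;0 0 0 0 0 1.42 0;0 0 0 0 0 1.42 0;0 0 0 0 0 1.42 0;0 0 0 0 0 1.42 0;0 0 0 0 0 1.42 0;0 0 0 0 0 1.42 0;0 0 0 0 0 1.42 0;0 0 0 0 0 1.42 0;0 0 0 0 0 1.42 0;0 0 0 0 0 1.42 0"

```text
time: 3.42
ee_pos: [0.6101, 0.0813, 0.1593]
tcp_rot: [0.0, 0.782, 0.624, 0.0]
wrist_force: [-0.3, 0.1, 0.6]
opening: 0.0003
finger_force: 0.0
```

Request:
send_rows --series "0 0 0 0 0 1.42 0;0 0 0 0 0 1.42 0;0 0 0 0 0 1.42 0;0 0 0 0 0 1.42 0;0 0 0 0 0 1.42 0;0 0 0 0 0 1.42 0;0 0 0 0 0 1.42 0;0 0 0 0 0 1.42 0;0 0 0 0 0 1.42 0;0 0 0 0 0 1.42 0;0 0 0 0 0 1.42 0;0 0 0 0 0 0 0"

```text
time: 4.42
ee_pos: [0.6101, 0.0813, 0.1593]
tcp_rot: [0.0, 1.0, -0.006, 0.0]
wrist_force: [0.1, -0.2, 0.2]
opening: -0.0001
finger_force: 0.0
```

```bash
cat > st.py <<'E'
from h import *
A=np.array([0.549,0.083])
def st():
    s=telemetry.observe();e=np.array(s["ee_pos"]);r=q(s["tcp_rot"]).as_matrix();d=e[:2]-A
    print("t",round(s["time"],2),"ee",np.round(e,4),"x",np.round(r[:,0],3),"z",np.round(r[:,2],3),"F",np.round(s["wrist_force"],2),"op",round(s["opening"],3))
    print("r",np.hypot(*d)*1000,"th",np.degrees(np.arctan2(d[1],d[0])),"xdir",np.degrees(np.arctan2(r[1,0],r[0,0])),"M",np.round(s["ft_torque"],2))
E
python3 - <<'E'
from st import *
st()
for n in("wrist","top"):
    p=get_image(n);save(p,n+"1.png");print(np.round(p["xyz"],3));tips(p,["axis","blade","fan","lock_grip","cap_nut"])
E
```

```text
t 4.42 ee [0.6101 0.0813 0.1593] x [ 1.    -0.012  0.   ] z [ 0. -0. -1.] F [ 0.07 -0.23  0.21] op -0.0
r 61.08869003790386 th -1.619385269640011 xdir -0.710754097197393 M [0.02 0.01 0.03]
[0.678 0.081 0.302]
blade 0.6 [0.599 0.117 0.066] [230. 227.]
fan 0.73 [0.543 0.083 0.001] [276. 259.]
lock_grip 0.92 [ 0.552 -0.057  0.095] [472. 300.]
cap_nut 0.86 [0.627 0.162 0.056] [172. 189.]
[0.45  0.063 0.856]
lock_grip 0.79 [ 0.554 -0.058  0.094] [343. 236.]
cap_nut 0.21 [ 0.442 -0.07  -0.   ] [344. 304.]
```

View pics/wrist1.png

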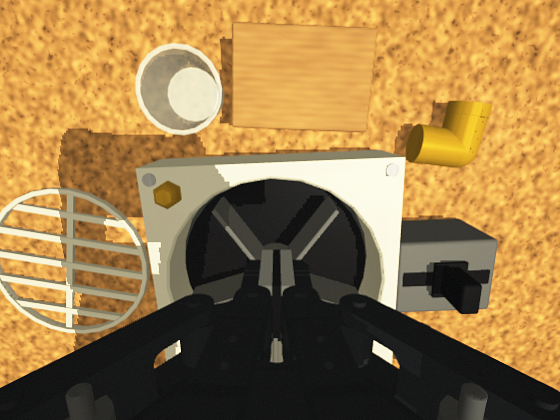

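The wrist picture shows the shut fingers centred at about (277,260) in the gap between the blades at (235,230) and (315,230), and clear of the cap nut at (167,194). Next I descend and start the arc.

Request:
send_rows --series "0 0 2 0 0 0 0;0 0 2 0 0 0 0;0 0 2 0 0 0 0;0 0 2 0 0 0 0;0 0 2 0 0 0 0;0 0 1.7 0 0 0 0;0 0 0 0 0 0 0"

```text
time: 5.6
ee_pos: [0.6081, 0.0812, 0.0391]
tcp_rot: [-0.0, 1.0, -0.005, -0.002]
wrist_force: [-0.2, -0.7, -0.2]
opening: 0.0003
finger_force: 0.0
```

Request:
send_rows --series "-0.008 -0.32 0 0 0 -0.6 0;-0.008 -0.32 0 0 0 -0.6 0;-0.008 -0.32 0 0 0 -0.6 0;-0.008 -0.32 0 0 0 -0.6 0;-0.008 -0.32 0 0 0 -0.6 0"

```text
time: 6.02
ee_pos: [0.6091, 0.097, 0.0437]
tcp_rot: [0.0, 0.992, 0.127, 0.001]
wrist_force: [1.5, -0.1, 1.2]
opening: -0.0002
finger_force: 0.5
```

Request:
send_rows --series "-0.002 -0.16 0 0 0 -0.3 0;-0.002 -0.16 0 0 0 -0.3 0;-0.002 -0.16 0 0 0 -0.3 0;-0.002 -0.16 0 0 0 -0.3 0;-0.002 -0.16 0 0 0 -0.3 0"

```text
time: 6.43
ee_pos: [0.6064, 0.1048, 0.0431]
tcp_rot: [0.0, 0.982, 0.191, 0.001]
wrist_force: [1.6, -0.2, 2.5]
opening: -0.0003
finger_force: 1.5
```

```bash
python3 -c "
from st import *
st()"
```

```text
t 6.43 ee [0.6064 0.1048 0.0431] x [0.927 0.375 0.002] z [ 0.002  0.    -1.   ] F [ 1.57 -0.17  2.52] op -0.0
r 61.44920561393382 th 20.8131406312749 xdir 22.020929713928282 M [-0.03 -0.29 -0.01]
```

Request:
send_rows --series "-0.002 -0.16 0 0 0 -0.3 0;-0.002 -0.16 0 0 0 -0.3 0;-0.002 -0.16 0 0 0 -0.3 0;-0.002 -0.16 0 0 0 -0.3 0"

```text
time: 6.77
ee_pos: [0.6036, 0.1108, 0.0428]
tcp_rot: [0.0, 0.97, 0.242, 0.001]
wrist_force: [4.5, 1.3, 3.3]
opening: -0.0001
finger_force: 2.1
```

```bash
python3 -c "
from st import *
st()
p=get_image('wrist');save(p,'wrist2.png');tips(p,['blade'],3)
p=get_image('top');tips(p,['blade'],3)
p=get_image('scene');save(p,'scene2.png');tips(p,['blade'],3)"
```

```text
t 6.77 ee [0.6036 0.1108 0.0428] x [0.883 0.47  0.002] z [ 0.002  0.    -1.   ] F [4.47 1.26 3.26] op -0.0
r 61.27487982411417 th 27.006810391762528 xdir 28.04522559268634 M [ 0.11 -0.51 -0.05]
blade 0.74 [0.701 0.063 0.003] [440. 127.]
blade 0.81 [0.577 0.134 0.065] [338. 225.]
```

View pics/wrist2.png

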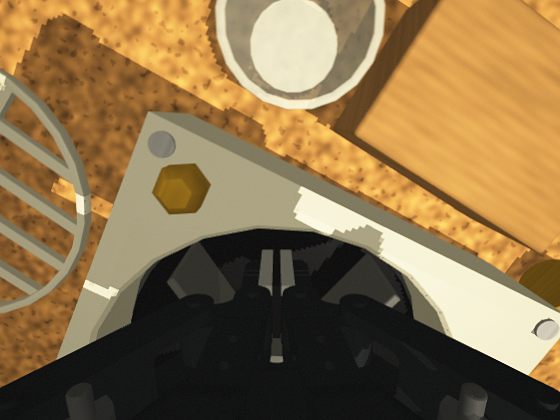

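View pics/scene2.png

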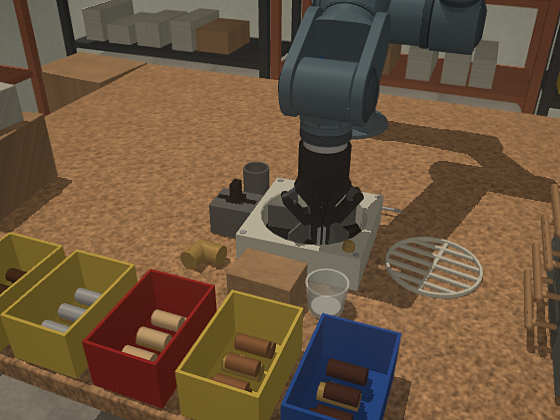

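The top camera puts the blade at 61°, so the wheel has already turned about 26° while the finger still sits mid-gap. The upward and radial force means something other than the finger's back is touching. I'll raise the tool and check.

Request:
send_rows --series "0 0 -0.4 0 0 0 0;0 0 -0.4 0 0 0 0"

```text
time: 7.23
ee_pos: [0.601, 0.1104, 0.049]
tcp_rot: [-0.0, 0.97, 0.241, -0.002]
wrist_force: [-0.7, 0.2, -0.9]
opening: 0.0003
finger_force: 0.0
```

Request:
send_rows --series "0 0 -0.3 0 0 0 0;0 0 0 0 0 0 0"

```text
time: 7.4
ee_pos: [0.6024, 0.1105, 0.0533]
tcp_rot: [-0.0, 0.97, 0.241, -0.001]
wrist_force: [0.2, 0.7, 1.1]
opening: 0.0001
finger_force: 0.0
```

```bash
python3 -c "
from st import *
st()
p=get_image('top');tips(p,['blade'],3)
save({'image':cv2.resize(p['image'][150:320,180:370],None,fx=4,fy=3.5)},'top3.png')"
```

```text
t 7.4 ee [0.6024 0.1105 0.0533] x [ 0.884  0.468 -0.001] z [-0.001 -0.    -1.   ] F [0.22 0.66 1.1 ] op 0.0
r 60.03162089371398 th 27.233838049005627 xdir 27.90658249863541 M [ 0.05 -0.06 -0.04]
```

View pics/top3.png

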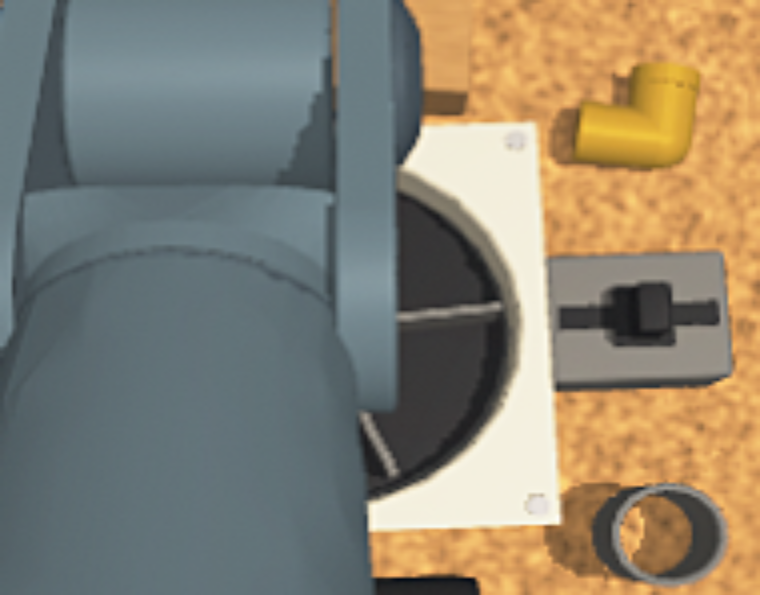

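Request:
send_rows --series "-0.004 -0.21 0 0 0 -0.4 0;-0.004 -0.21 0 0 0 -0.4 0;-0.004 -0.21 0 0 0 -0.4 0;-0.004 -0.21 0 0 0 -0.4 0;-0.004 -0.21 0 0 0 -0.4 0;-0.004 -0.21 0 0 0 -0.4 0"

```text
time: 8.0
ee_pos: [0.5953, 0.121, 0.0528]
tcp_rot: [-0.0, 0.94, 0.342, -0.001]
wrist_force: [1.0, 0.1, -0.1]
opening: 0.0002
finger_force: 0.0
```

```bash
python3 -c "
from st import *
st()
for n in ('top','scene','wrist'):
    p=get_image(n);save(p,n+'4.png');tips(p,['blade','cap_nut'],4)"
```

```text
t 8.0 ee [0.5953 0.121  0.0528] x [ 0.766  0.643 -0.001] z [-0.001 -0.    -1.   ] F [ 1.03  0.11 -0.14] op 0.0
r 59.91569700509519 th 39.356821239956595 xdir 40.002137279820076 M [ 0.02  0.02 -0.01]
blade 0.7 [0.578 0.137 0.066] [340. 225.]
blade 0.7 [ 0.446 -0.064 -0.001] [256. 199.]
cap_nut 0.41 [0.624 0.161 0.054] [347. 250.]
blade 0.7 [0.578 0.138 0.066] [223. 286.]
cap_nut 0.88 [0.626 0.16  0.055] [252. 167.]
cap_nut 0.34 [ 0.646 -0.072  0.003] [535. 347.]
```

View pics/wrist4.png

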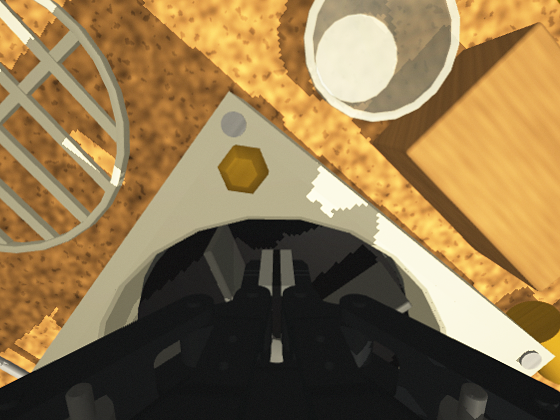

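The wrist picture shows the finger at (277,265) nearing the blade ahead at about (220,265), with no disturbing force. I'll continue the arc at this height.

Request:
send_rows --series "-0.002 -0.157 0 0 0 -0.3 0;-0.002 -0.157 0 0 0 -0.3 0;-0.002 -0.157 0 0 0 -0.3 0;-0.002 -0.157 0 0 0 -0.3 0"

```text
time: 8.78
ee_pos: [0.5916, 0.1257, 0.0533]
tcp_rot: [0.0, 0.92, 0.391, 0.0]
wrist_force: [1.8, -0.2, 1.2]
opening: 0.0003
finger_force: 0.3
```

Request:
send_rows --series "-0.002 -0.157 0 0 0 -0.3 0;-0.002 -0.157 0 0 0 -0.3 0;-0.002 -0.157 0 0 0 -0.3 0"

```text
time: 9.03
ee_pos: [0.5883, 0.1288, 0.0535]
tcp_rot: [0.0, 0.904, 0.427, 0.0]
wrist_force: [1.1, 0.3, 0.7]
opening: -0.0001
finger_force: 0.6
```

Request:
send_rows --series "-0.002 -0.157 0 0 0 -0.3 0;-0.002 -0.157 0 0 0 -0.3 0;-0.002 -0.157 0 0 0 -0.3 0"

```text
time: 9.28
ee_pos: [0.5845, 0.1318, 0.0535]
tcp_rot: [0.0, 0.887, 0.462, 0.0]
wrist_force: [1.9, 0.3, 0.5]
opening: -0.0002
finger_force: 0.7
```

```bash
cat > f.py <<'E'
import sys,numpy as np
A=np.array([0.549,0.083])
v=list(map(float,sys.argv[1:]))
for i in range(0,len(v),4):
    d=np.array(v[i:i+2])-A;t=np.arctan2(d[1],d[0]);F=np.array(v[i+2:i+4])
    print("r %.1f th %.1f push %.2f rad %.2f"%(np.hypot(*d)*1e3,np.degrees(t),F@[np.sin(t),-np.cos(t)],F@[np.cos(t),np.sin(t)]))
E
python3 -c "
from st import *
st()
p=get_image('scene');tips(p,['blade'],4)"
```

```text
t 9.28 ee [0.5845 0.1318 0.0535] x [0.573 0.82  0.001] z [ 0.001  0.    -1.   ] F [1.89 0.32 0.48] op -0.0
r 60.36812691316878 th 53.93997591860697 xdir 55.05218157582841 M [ 0.09 -0.25  0.01]
blade 0.69 [ 0.55  -0.062  0.091] [233. 181.]
```

Request:
send_rows --series "-0.002 -0.157 0 0 0 -0.3 0;-0.002 -0.157 0 0 0 -0.3 0;-0.002 -0.157 0 0 0 -0.3 0"

```text
time: 9.63
ee_pos: [0.5805, 0.1343, 0.0534]
tcp_rot: [0.0, 0.868, 0.497, 0.0]
wrist_force: [1.2, 1.2, 1.5]
opening: 0.0003
finger_force: 0.9
```

Request:
send_rows --series "-0.002 -0.157 0 0 0 -0.3 0;-0.002 -0.157 0 0 0 -0.3 0;-0.002 -0.157 0 0 0 -0.3 0"

```text
time: 9.88
ee_pos: [0.5763, 0.1365, 0.0534]
tcp_rot: [0.0, 0.848, 0.53, 0.0]
wrist_force: [1.6, 1.1, 1.7]
opening: 0.0002
finger_force: 1.1
```

Request:
send_rows --series "-0.002 -0.157 0 0 0 -0.3 0;-0.002 -0.157 0 0 0 -0.3 0;-0.002 -0.157 0 0 0 -0.3 0"

```text
time: 10.13
ee_pos: [0.5719, 0.1385, 0.0534]
tcp_rot: [-0.0, 0.826, 0.563, 0.0]
wrist_force: [2.1, 2.4, 1.8]
opening: -0.0001
finger_force: 1.2
```

Request:
send_rows --series "-0.002 -0.157 0 0 0 -0.3 0;-0.002 -0.157 0 0 0 -0.3 0;-0.002 -0.157 0 0 0 -0.3 0"

```text
time: 10.38
ee_pos: [0.5675, 0.14, 0.0534]
tcp_rot: [-0.0, 0.804, 0.595, 0.0]
wrist_force: [1.1, 1.7, 2.0]
opening: -0.0003
finger_force: 1.3
```

```bash
python3 -c "
from st import *
st()
for n in ('scene','top','wrist'):
  p=get_image(n);tips(p,['blade'],4)"
```

```text
t 10.38 ee [0.5675 0.14   0.0534] x [0.291 0.957 0.   ] z [ 0.  0. -1.] F [1.13 1.75 1.99] op -0.0
r 59.9531902250424 th 72.0523947394439 xdir 73.05270143925014 M [ 0.35 -0.22 -0.03]
blade 0.96 [0.55  0.146 0.066] [350. 218.]
blade 0.33 [ 0.446 -0.065 -0.001] [256. 199.]
blade 0.57 [0.554 0.147 0.065] [244. 275.]
blade 0.23 [0.702 0.06  0.004] [510. 285.]
```

Request:
send_rows --series "-0.002 -0.157 0 0 0 -0.3 0;-0.002 -0.157 0 0 0 -0.3 0;-0.002 -0.157 0 0 0 -0.3 0"

```text
time: 10.93
ee_pos: [0.5632, 0.1411, 0.0534]
tcp_rot: [0.0, 0.78, 0.626, 0.0]
wrist_force: [2.0, 1.9, 1.3]
opening: -0.0004
finger_force: 1.4
```

Request:
send_rows --series "-0.002 -0.157 0 0 0 -0.3 0;-0.002 -0.157 0 0 0 -0.3 0;-0.002 -0.157 0 0 0 -0.3 0"

```text
time: 11.18
ee_pos: [0.5592, 0.142, 0.0535]
tcp_rot: [0.001, 0.755, 0.656, 0.001]
wrist_force: [4.5, 3.5, -0.9]
opening: 0.0002
finger_force: 2.1
```

The drag is rising, so I go on in 1° steps.

Request:
send_rows --series "0 -0.053 0 0 0 -0.1 0;0 -0.053 0 0 0 -0.1 0;0 -0.053 0 0 0 -0.1 0"

```text
time: 11.43
ee_pos: [0.5579, 0.1422, 0.0536]
tcp_rot: [0.001, 0.747, 0.665, 0.001]
wrist_force: [4.7, 2.7, -0.2]
opening: -0.0001
finger_force: 2.8
```

Request:
send_rows --series "0 -0.053 0 0 0 -0.1 0;0 -0.053 0 0 0 -0.1 0;0 -0.053 0 0 0 -0.1 0"

```text
time: 11.68
ee_pos: [0.5567, 0.1425, 0.0537]
tcp_rot: [0.001, 0.738, 0.675, 0.002]
wrist_force: [6.5, 3.1, -1.8]
opening: -0.0001
finger_force: 3.3
```

Request:
send_rows --series "0 -0.053 0 0 0 -0.1 0;0 -0.053 0 0 0 -0.1 0;0 -0.053 0 0 0 -0.1 0"

```text
time: 11.93
ee_pos: [0.5554, 0.1427, 0.0537]
tcp_rot: [0.001, 0.729, 0.684, 0.002]
wrist_force: [6.9, 4.6, -1.7]
opening: 0.0
finger_force: 3.8
```

```bash
python3 -c "
from st import *
st()
for n in ('scene','wrist'):
  p=get_image(n);tips(p,['blade'],2)"
```

```text
t 11.93 ee [0.5554 0.1427 0.0537] x [0.063 0.998 0.001] z [ 0.005  0.001 -1.   ] F [ 6.86  4.55 -1.74] op 0.0
r 60.028089640781644 th 83.87556235177796 xdir 86.38130556837662 M [ 0.63 -1.16 -0.03]
blade 0.74 [0.539 0.144 0.067] [351. 214.]
blade 0.65 [0.541 0.145 0.067] [244. 280.]
```

Request:
send_rows --series "0 -0.053 0 0 0 -0.1 0;0 -0.053 0 0 0 -0.1 0;0 -0.053 0 0 0 -0.1 0"

```text
time: 12.38
ee_pos: [0.554, 0.1429, 0.0538]
tcp_rot: [0.001, 0.72, 0.694, 0.002]
wrist_force: [6.9, 4.9, -2.2]
opening: -0.0003
finger_force: 4.0
```

Request:
send_rows --series "0 -0.053 0 0 0 -0.1 0;0 -0.053 0 0 0 -0.1 0;0 -0.053 0 0 0 -0.1 0"

```text
time: 12.63
ee_pos: [0.5525, 0.143, 0.0538]
tcp_rot: [0.001, 0.711, 0.703, 0.002]
wrist_force: [8.1, 4.1, -2.5]
opening: 0.0001
finger_force: 4.4
```

Request:
send_rows --series "0 -0.053 0 0 0 -0.1 0;0 -0.053 0 0 0 -0.1 0;0 -0.053 0 0 0 -0.1 0"

```text
time: 12.88
ee_pos: [0.551, 0.1431, 0.0538]
tcp_rot: [0.001, 0.702, 0.712, 0.003]
wrist_force: [8.7, 5.5, -3.6]
opening: 0.0001
finger_force: 4.5
```

```bash
python3 f.py .5632 .1411 2 1.9 .5592 .142 4.5 3.5 .5579 .1422 4.7 2.7 .5567 .1425 6.5 3.1 .5554 .1427 6.9 4.6 .554 .1429 6.9 4.9 .5525 .143 8.1 4.1
```

```text
r 59.8 th 76.3 push 1.49 rad 2.32
r 59.9 th 80.2 push 3.84 rad 4.22
r 59.9 th 81.5 push 4.25 rad 3.37
r 60.0 th 82.6 push 6.05 rad 3.91
r 60.0 th 83.9 push 6.37 rad 5.31
r 60.1 th 85.2 push 6.47 rad 5.46
r 60.1 th 86.7 push 7.85 rad 4.56
```

Request:
send_rows --series "0 -0.053 0 0 0 -0.1 0;0 -0.053 0 0 0 -0.1 0;0 -0.053 0 0 0 -0.1 0"

```text
time: 13.13
ee_pos: [0.5493, 0.1432, 0.0538]
tcp_rot: [0.001, 0.692, 0.722, 0.003]
wrist_force: [8.2, 6.1, -2.4]
opening: 0.0
finger_force: 4.5
```

Finger force has levelled off (4.4, 4.5, 4.5), so the wheel is standing at the peak. I'll back off clockwise, lift, and go behind the lock grip.

Request:
send_rows --series "0 0.3 0 0 0 0 0;0 0.4 0 0 0 0 0;0 0.5 0 0 0 0 0;0 0 -1.5 0 0 0 0;0 0 -2.5 0 0 0 0;0 0 -2.5 0 0 0 0;0 0 -2 0 0 0 0;0 0 0 0 0 0 0"

```text
time: 13.8
ee_pos: [0.5621, 0.1428, 0.1428]
tcp_rot: [0.003, 0.692, 0.722, 0.002]
wrist_force: [0.6, 0.8, 0.9]
opening: 0.0001
finger_force: 0.0
```

Request:
send_rows --series "-3 0 0 0 0 0 0;-3 0 0 0 0 0 0;-3 0 0 0 0 0 0;-3 0 0 0 0 0 0;-3 0 0 0 0 0 0;-3 0 0 0 0 0 0;-3 0 0 0 0 0 0;-3 0 0 0 0 0 0;0 0 0 0 0 0 0;0 0 0 0 0 0 0"

```text
time: 14.63
ee_pos: [0.5686, -0.0981, 0.137]
tcp_rot: [-0.001, 0.693, 0.721, -0.001]
wrist_force: [-0.6, 0.8, 0.3]
opening: -0.0003
finger_force: 0.0
```

```bash
python3 -c "
from st import *
st()
for n in ('scene','top'):
  p=get_image(n);save(p,n+'5.png');tips(p,['blade','axis','lock_grip','fan'],2)"
```

```text
t 14.63 ee [ 0.5686 -0.0981  0.137 ] x [-0.039  0.999  0.001] z [-0.002  0.001 -1.   ] F [-0.65  0.81  0.31] op -0.0
r 182.1953957630336 th -83.82623209817179 xdir 92.233135670894 M [ 0.01 -0.01 -0.02]
blade 0.63 [0.533 0.142 0.067] [350. 211.]
axis 0.88 [0.548 0.087 0.065] [316. 210.]
lock_grip 0.72 [ 0.55  -0.062  0.095] [233. 180.]
fan 0.63 [ 0.544  0.085 -0.001] [313. 241.]
blade 0.76 [0.536 0.141 0.066] [225. 250.]
blade 0.67 [ 0.552 -0.058  0.094] [343. 237.]
axis 0.97 [0.547 0.083 0.07 ] [259. 242.]
axis 0.43 [ 0.556 -0.057  0.093] [342. 235.]
lock_grip 0.66 [ 0.552 -0.055  0.094] [341. 237.]
lock_grip 0.5 [0.547 0.083 0.07 ] [258. 242.]
fan 0.68 [ 0.551  0.082 -0.001] [260. 245.]
```

View pics/top5.png

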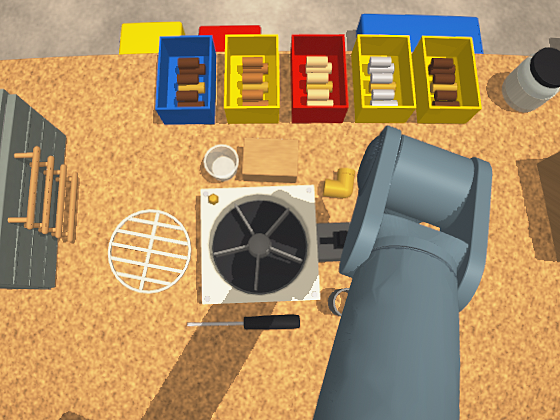

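The wheel stands with its blade at (225,250), about 70° from the start, and the bystanders are in place. I'll line up behind the grip and descend.

Request:
send_rows --series "0 -0.8 0 0 0 0 0;0 -0.8 0 0 0 0 0;0 0 1.5 0 0 0 0;0 0 1.5 0 0 0 0;0 0 1.5 0 0 0 0;0 0 1.4 0 0 0 0;0 0 0 0 0 0 0"

```text
time: 15.72
ee_pos: [0.5504, -0.0967, 0.0763]
tcp_rot: [-0.003, 0.692, 0.722, -0.001]
wrist_force: [-0.8, -1.0, -0.5]
opening: 0.0001
finger_force: 0.0
```

Request:
send_rows --series "0.4 0 0 0 0 0 0;0.4 0 0 0 0 0 0;0.4 0 0 0 0 0 0;0.3 0 0 0 0 0 0;0.2 0 0 0 0 0 0;0.2 0 0 0 0 0 0;0.2 0 0 0 0 0 0;0.2 0 0 0 0 0 0"

```text
time: 16.38
ee_pos: [0.5526, -0.075, 0.0796]
tcp_rot: [0.001, 0.692, 0.722, -0.0]
wrist_force: [-0.4, -4.7, -0.4]
opening: 0.0004
finger_force: 2.2
```

Request:
send_rows --series "0.2 0 0 0 0 0 0;0.2 0 0 0 0 0 0;0.2 0 0 0 0 0 0;0.2 0 0 0 0 0 0"

```text
time: 16.72
ee_pos: [0.5524, -0.0668, 0.0796]
tcp_rot: [0.001, 0.692, 0.722, -0.0]
wrist_force: [0.4, -4.4, 0.9]
opening: -0.0003
finger_force: 2.3
```

Request:
send_rows --series "0.2 0 0 0 0 0 0;0.2 0 0 0 0 0 0;0.2 0 0 0 0 0 0;0.1 0 0 0 0 0 0"

```text
time: 17.05
ee_pos: [0.5521, -0.0595, 0.0796]
tcp_rot: [0.001, 0.692, 0.722, 0.0]
wrist_force: [1.2, -5.3, 1.8]
opening: 0.0001
finger_force: 2.8
```

Request:
send_rows --series "0.1 0 0 0 0 0 0;0.1 0 0 0 0 0 0"

```text
time: 17.22
ee_pos: [0.5521, -0.0578, 0.0796]
tcp_rot: [0.001, 0.692, 0.722, -0.0]
wrist_force: [0.3, -7.7, 0.6]
opening: 0.0001
finger_force: 3.3
```

Request:
send_rows --series "0.1 0 0 0 0 0 0;0.1 0 0 0 0 0 0"

```text
time: 17.38
ee_pos: [0.5521, -0.0574, 0.0797]
tcp_rot: [0.002, 0.692, 0.722, -0.001]
wrist_force: [1.7, -15.8, -0.6]
opening: 0.0001
finger_force: 7.6
```

Request:
send_rows --series "0.1 0 0 0 0 0 0;0 0 0 0 0 0 0"

```text
time: 17.55
ee_pos: [0.5521, -0.0574, 0.0797]
tcp_rot: [0.003, 0.692, 0.722, -0.002]
wrist_force: [-0.2, -16.5, -0.8]
opening: 0.0
finger_force: 8.0
```

The slide is at its stop: it doesn't move and the force has jumped to 16 N. I'll back off, lift, move clear and check.

Request:
send_rows --series "-0.3 0 0 0 0 0 0;-0.6 0 0 0 0 0 0;-1 0 0 0 0 0 0;-0.5 0 -1.5 0 0 0 0;0 0 -2.5 0 0 0 0;0 0 -2.5 0 0 0 0;-2 0 -2.5 0 0 0 0;-3 0 -2 0 0 0 0;-3 0 0 0 0 0 0;-3 0 0 0 0 0 0;0 0 0 0 0 0 0;0 0 0 0 0 0 0"

```text
time: 18.55
ee_pos: [0.5567, -0.1893, 0.1888]
tcp_rot: [-0.001, 0.693, 0.721, 0.0]
wrist_force: [-0.2, 0.3, 0.1]
opening: -0.0002
finger_force: 0.0
```

```bash
python3 -c "
from st import *
st()
for n in ('scene','top'):
  p=get_image(n);save(p,n+'6.png');tips(p,['blade','lock_grip','axis','cap_nut'],2)"
```

```text
t 18.55 ee [ 0.5567 -0.1893  0.1888] x [-0.04   0.999  0.002] z [-0.001  0.002 -1.   ] F [-0.18  0.34  0.07] op -0.0
r 272.43702755090106 th -88.37201047352887 xdir 92.26936284523094 M [ 0.01 -0.02 -0.01]
blade 0.79 [0.534 0.143 0.066] [350. 213.]
lock_grip 0.61 [ 0.552 -0.044  0.093] [242. 183.]
axis 0.96 [0.548 0.085 0.067] [315. 209.]
cap_nut 0.5 [0.628 0.161 0.059] [346. 249.]
blade 0.83 [0.536 0.142 0.066] [224. 250.]
lock_grip 0.8 [ 0.552 -0.038  0.094] [331. 237.]
axis 0.84 [0.547 0.083 0.068] [258. 243.]
cap_nut 0.49 [0.625 0.161 0.06 ] [214. 200.]
```

View pics/scene6.png

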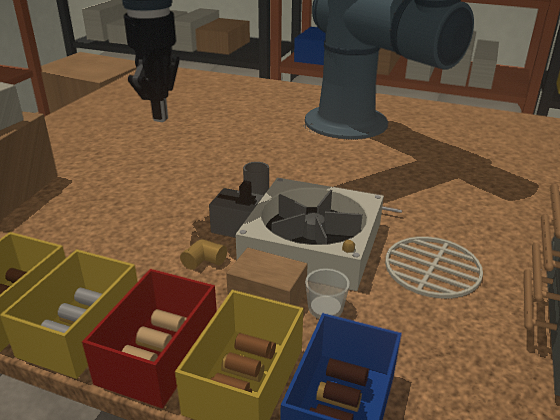

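The final picture shows the grip moved in by about 18 mm (now at (244,190)), the wheel unmoved and the bystanders in place, with the arm well clear. I'm handing the job in.

```bash
python3 -c "
from station import workorder
print(workorder.close_job())"
```

```text
the job is handed in; nothing more can be done
None
```

The wheel stands about 70° anticlockwise of its start, where the drag levelled off at its highest (within about 2°); the lock slide is fully in against its stop, nothing else on the bench was moved, and the job is handed in, though early on the shut fingers touched the wheel too low (a few newtons) and turned it about 26° before I raised them.

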